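# Touch-latch spice cupboard: clear the tin, press the catch, swing the door open

## Robot

A 6-joint arm with a two-finger parallel gripper is mounted at the origin on a cart in front of the work surface, level with it; the furniture and walls round the work are solid. World frame = base frame: x ahead of the robot, y to its left, z up, the work surface at z = 0. Lengths are in m, angles in rad, forces in N, time in s.
With the tool pointing down it reaches from about 0.3 to 1 m from the base axis. Payload 5.1 kg.
Tool frame: the origin (TCP) lies between the finger pads; the fingertips stand 17 mm ahead of it and the grasp point (between the pads) lies 2 mm behind it (robot.tcp_to_tips is the distance from the TCP to the fingertips, in m); z points along the fingers, y is the line along which they close (so a half turn about z gives the same grasp; the last joint's range is limited). The gripper opens to 95 mm and grips with 3 to 60 N. Pads are 20 mm wide; open, the fingers measure 119 mm over their backs; the gripper's body (75 mm by 180 mm) begins 59 mm behind the grasp point.
Start: joints at [1.047, 0.124, 1.65, -0, 1.367, -0.083], TCP at [0.277, 0.588, 0.232] pointing down, gripper open.
Joint ranges: [-2.61, 2.61], [-1.02, 2.33], [0.03, 2.71], [-1.35, 4.49], [0.32, 2.68], [-2.91, 2.91]. Speed limits (rad/s): [2.57, 2.57, 3.14, 3.14, 3.14, 3.14].

## Interface

Orientations are given as a unit quaternion [w, x, y, z].
In Python, from cell import telemetry, read_camera, calibration, workorder, robot gives the robot as it stands.
- The arm moves only by the shell command python3 -m inch 'ROWS'. ROWS is JSON, a list of rows, each a list of 7 numbers: the gripper command: -1 is shut, 1 is fully open, values between are in proportion, then the shift along the tool's x, y, z in mm, then the turn, a rotation vector about the tool's x, y, z in rad. A call has 1 to 12 rows; each row shifts and turns the commanded pose from where the row before left it, along the tool's axes as they then stand; what a row does not reach is not made up. A row lasts 1/8 s, in which the tool goes at most 62.5 mm and 10.7 degrees, less where a joint would pass 70% of its speed; a pose out of reach is approached as far as the arm can. A call with a gripper value outside its range is refused whole. The fingers move at their own pace and stop on an object; the grip force is fixed at half the most. Time passes only in rows, so rows that do not move let the fingers close. It gives the time, the measured TCP pose, the force, the opening and the grip force at its end, in the units of the state.
- telemetry.sense(): the state, without advancing time (a new reading comes with each control period).
- read_camera(name): name is "scene" or "top"; returns (picture, depth): 420x560x3 uint8, red, green, blue; 420x560 float32, m along the optical axis (not along the pixel's ray), 0 where there is no reading.
- calibration(name): a dict with "fx", "fy", "cx", "cy" (pixels), "world_from_camera" (4x4, takes a point from camera to world coordinates). Camera axes: x right, y up, looking along -z (the intrinsics and any distortion apply to the point x, -y, -z); pixel columns grow to the right and rows downward; lengths in m; the calibration is good to about 2 mm. A picture is of the moment at which its call begins. calibration takes no time and is no camera call.
- workorder.sign_off(): hands the job in; it is judged then, once.
The state is a dict: "clock": time; "joint_pos": joint angles; "joint_velocities": joint speeds; "joint_efforts": joint torques, N m; "ee_pos": TCP position; "orientation": TCP orientation; "contact_force": force on the tool from outside, world axes, zero at the start; "ft_torque": the same for the moment, N m; "finger_gap": finger opening in m; "grip_force": force on a finger pad.
Only numpy, scipy, OpenCV 4.12 (cv2) and the standard library are available. Lean on these libraries where they do the work, as an engineer would, in place of code of your own. Each camera call takes 0.05 s, during which the arm holds its last target. There are 200 camera calls.

## Task

Open the small spice cupboard by pushing and touching only, lifting nothing: first push the tin along the worktop until it is out of the way of the door's whole swing, then press the closed door at its round dark steel mark so that the push-to-open catch lets it spring ajar. Then reach behind its free edge and swing the door wide open, about square to the cupboard's front, and leave it so; the tin stays upright on the worktop and the striped mug, the salt shaker and the jar are left alone.

Things in the scene. Friction and masses are not known exactly. Their poses are not given: they have to be found in the camera images.
- cupboard: Fixed light-wood cupboard on the worktop, 180 mm wide, 170 mm high, with one white door and spice jars inside. Origin at the centre of its underside; its front faces its own -x, its y runs along the front, z up. Closed door: front face at x = -0.094 m, back face at x = -0.080 m; the carcass behind it runs from x = -0.073 to +0.080 m.
- door (a joint): Upright hinge on the door's right-hand edge seen from the front (cupboard's -y edge). 0 = closed and latched; grows as the free (+y) edge swings out to -x; 1.57 = square to the front; stop at 1.7 rad. Pressing drives it to -0.036, a firm stop. Once released and the finger drawn back, the door springs out to about 0.5 rad; past that it turns with light friction and stays where left.
- hinge_line (a point): Point on the door's hinge axis, at the right-hand edge of the door's back face, 135 mm above the worktop. Does not move with the door.
- catch_mark (a point): Centre of the round dark steel mark (26 mm across, 1.5 mm proud) on the door's front face, where it is pressed: 155 mm from the hinge axis, 25 mm from the free edge, 135 mm above the worktop. Moves with the door. The latch holds against pulling; pressed here the door yields about 5 mm, and some 4 mm of it, at 4 to 8 N, frees the catch.
- door_free_edge (a point): Point on the middle of the door's free edge, 180 mm from the hinge axis, 135 mm above the worktop; moves with the door. The door is 180 mm wide, 14 mm thick, without a handle, from 7 to 171 mm above the worktop. Two thin steel latch pins stick up to 46 mm out of its back, 145 to 155 mm from the hinge and 34 to 49 mm above the worktop.
- tin_center (a point): Centre (29 mm above its underside) of a short food tin, 75 mm across, 58 mm high, about 0.25 kg, loose on the worktop in front of the door. It is out of the way when all of it stands outside the circle of 180 mm radius round the hinge axis, or all of it stands right of the door's hinge edge (centre beyond y = -0.13 m in the cupboard's frame).
- striped_mug: Loose white and grey-green striped mug, 82 mm across, 90 mm high, a bystander on the right. Origin at the centre of its underside.
- mill: Loose glass salt shaker with a grey top, 44 mm across, 90 mm high, a bystander on the left. Origin at the centre of its underside.
- jar: Loose glass jar with a yellow lid, 80 mm across, 142 mm high, a bystander on the left. Origin at the centre of its underside.
Mind the look-alikes: they are no part of the job. Of the things that look like the part that bears tin_center, the largest one is meant.

How it is judged:
On the way, in this order (a step that is already met when the one before it is completed fails the run):
1. the tin has been pushed out of the door's swing while the door is still shut ((horizontal distance between tin_center and hinge_line above 0.217 m or y of tin_center in the frame of cupboard below -0.13 m) and value of joint door below 0.05 rad), for 0.2 s.
2. the catch has been pressed and the door has sprung ajar (value of joint door above 0.2 rad), for 0.1 s.
3. the door is swung wide open (value of joint door above 1.2 rad), for 0.2 s.
At the end, for the whole second after the job is handed in: The door stands still at 1.2 rad (69 degrees) or more; the tin stands upright (within 0.15 rad) on the worktop, its centre more than 217 mm from the hinge axis, or more than 130 mm to the right of the cupboard's middle (value of joint door above 1.2 rad and velocity of joint door between -0.05 and 0.05 rad/s and (horizontal distance between tin_center and hinge_line above 0.217 m or y of tin_center in the frame of cupboard below -0.13 m) and angle between tin_center's own z axis and vertical below 0.15 rad and height (world z) of tin_center between 0.021 and 0.037 m); the robot touches nothing.
It fails at once if the tin is lifted off the worktop (height (world z) of tin_center above 0.044 m).
It fails at once if the tin is tipped over (angle between tin_center's own z axis and vertical above 0.5 rad).
It fails at once if the striped mug, the salt shaker or the jar is disturbed (moved more than 30 mm) (distance of any of striped_mug, mill, jar from where it was at the start of the episode above 0.03 m).
It also fails if it takes over 64 s, if anything falls off the work surface, if the arm or the gripper's body presses on something with over 40 N, if the wrist force passes 120 N, or if a joint passes its speed limit or range.

## Working session

There is one attempt and no reset: what is moved stays moved. The work goes in short steps, Python scripts to look and compute and a shell command to move; the robot and the scene stay as the last step left them, time stands still between calls to the robot, and variables do not carry over. Pictures are saved under pics/ and viewed, at most 10 in all, crops included, and the job is handed in when it is done.

```bash
mkdir -p pics; ls
python3 - <<'E'
from cell import telemetry, read_camera, calibration, workorder, robot
import cv2,numpy as np
for n in("scene","top"):
    p,d=read_camera(n); cv2.imwrite(f"pics/{n}0.png",p[:,:,::-1]); np.savez(f"pics/{n}0.npz",p=p,d=d)
    c=calibration(n); print(n,{k:np.round(v,3).tolist() if k!="x" else v for k,v in c.items()})
print(telemetry.sense())
E
```

```text
pics
scene {'fx': 526.538, 'fy': 526.538, 'cx': 285.171, 'cy': 207.004, 'world_from_camera': [[0.887, 0.167, -0.43, -0.12], [-0.461, 0.375, -0.804, -1.079], [0.027, 0.912, 0.41, 0.745], [0.0, 0.0, 0.0, 1.0]]}
top {'fx': 503.301, 'fy': 503.301, 'cx': 281.264, 'cy': 209.051, 'world_from_camera': [[-0.233, 0.9, -0.369, -0.079], [-0.972, -0.219, 0.082, 0.272], [-0.007, 0.378, 0.926, 1.615], [0.0, 0.0, 0.0, 1.0]]}
{'clock': 0.1, 'joint_pos': array([ 1.04736743e+00,  1.24425051e-01,  1.65151723e+00, -8.11964605e-06,
        1.36750153e+00, -8.25793177e-02]), 'joint_velocities': array([ 3.04275082e-04,  5.87344306e-06, -3.13359934e-03, -3.89944495e-04,
        1.48430682e-04, -7.63037321e-04]), 'joint_efforts': array([ 2.72940742e-04, -4.18880761e+01, -3.61096609e+01,  7.76339346e-02,
        4.61279985e-02, -8.42527720e-05]), 'ee_pos': array([0.27710423, 0.58737413, 0.23053149]), 'orientation': array([-2.72387184e-04,  2.18643258e-01,  9.75804422e-01, -8.84597139e-04]), 'contact_force': array([ 0.27879325,  0.20750029, -0.54032741]), 'ft_torque': array([0.06943696, 0.00253988, 0.07964011]), 'grip_force': 0.0, 'finger_gap': 0.09529562344143408}
```

View pics/scene0.png

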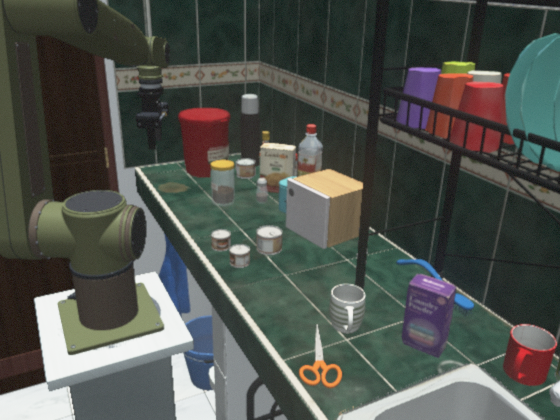

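View pics/top0.png

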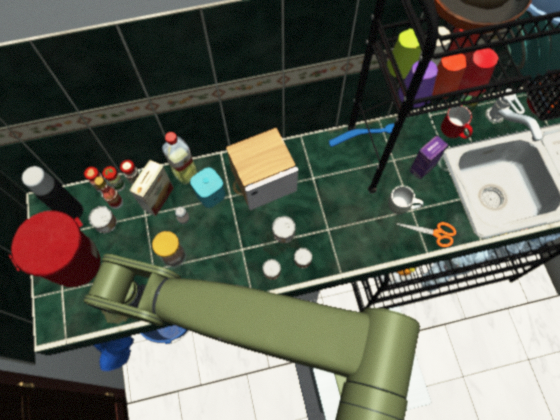

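The scene picture shows the cupboard at (325,207). The tin candidates are (268,239), (239,256), (221,240) and a distant one at (245,168). In the top picture these are (283,228), (303,257), (271,268) and (101,220). I choose the largest, scene (268,239) / top (283,228), which is also the one nearest the door. I'll check it in a close crop and measure.

```bash
cat > h.py <<'E'
import numpy as np,cv2
from cell import calibration,read_camera
def load(n,f): z=np.load(f); return z['p'],z['d']
def cloud(n,d):
    c=calibration(n);v,u=np.mgrid[:420,:560]
    P=np.stack([(u-c['cx'])/c['fx']*d,-(v-c['cy'])/c['fy']*d,-d],-1);T=np.array(c['world_from_camera'])
    P=P@T[:3,:3].T+T[:3,3]; P[d==0]=np.nan; return P
def ray(n,u,v,z):
    c=calibration(n);T=np.array(c['world_from_camera'])
    r=T[:3,:3]@np.array([(u-c['cx'])/c['fx'],-(v-c['cy'])/c['fy'],-1]);o=T[:3,3]
    return o+r*(z-o[2])/r[2]
def circ(P,m,z0,z1):
    q=P[m&(P[...,2]>z0)&(P[...,2]<z1)][:,:2].astype(np.float32)
    return np.round(cv2.minEnclosingCircle(q),4) if 0 else (np.round(q.mean(0),3),np.round(np.ptp(q,0),3),len(q))
E
python3 - <<'E'
from h import *
p,d=load('top','pics/top0.npz');P=cloud('top',d)
def reg(u,v,r):
    m=np.zeros((420,560),bool);m[v-r:v+r,u-r:u+r]=1;return m
for n,u,v,r,z in(("tin",283,226,20,.058),("tin2",303,257,14,.045),("tin3",271,268,14,.045),("mug",402,198,20,.09),("jar",166,244,20,.142),("mill",181,214,12,.09)):
    print(n,circ(P,reg(u,v,r),z-.012,z+.012),"zmax",np.nanmax(P[reg(u,v,r)][:,2]).round(3))
m=reg(262,165,50)&(P[...,2]>.16)&(P[...,2]<.18)
k=cv2.minAreaRect(P[m][:,:2].astype(np.float32));print("top",k,cv2.boxPoints(k).round(3).tolist())
m=reg(262,180,45)&(P[...,2]>.03)&(P[...,2]<.16)
print("z table",np.nanmedian(P[reg(330,200,8)][:,2]))
ps,ds=load('scene','pics/scene0.npz');S=cloud('scene',ds)
# door face points
for u,v in((300,205),(320,215),(305,225),(291,190),(325,235)):print((u,v),S[v,u].round(3))
a=cv2.resize(ps[160:280,200:370],None,fx=4,fy=4,interpolation=2)[:,:400]
b=cv2.resize(p[125:285,215:335],None,fx=3,fy=3,interpolation=2)
cv2.imwrite('pics/c1.png',np.hstack([a,b])[:,:,::-1])
E
```

```text
tin (array([0.477, 0.142], dtype=float32), array([0.076, 0.073], dtype=float32), 394) zmax 0.065
tin2 (array([0.368, 0.104], dtype=float32), array([0.054, 0.054], dtype=float32), 237) zmax 0.051
tin3 (array([0.355, 0.213], dtype=float32), array([0.056, 0.056], dtype=float32), 241) zmax 0.051
mug (array([ 0.473, -0.268], dtype=float32), array([0.077, 0.096], dtype=float32), 151) zmax 0.098
jar (array([0.478, 0.516], dtype=float32), array([0.08 , 0.079], dtype=float32), 536) zmax 0.153
mill (array([0.601, 0.462], dtype=float32), array([0.034, 0.031], dtype=float32), 72) zmax 0.096
top ((0.7092055082321167, 0.17888718843460083), (0.24711920320987701, 0.25824806094169617), 89.83972930908203) [[0.5799999833106995, 0.0560000017285347], [0.8379999995231628, 0.054999999701976776], [0.8389999866485596, 0.3019999861717224], [0.5799999833106995, 0.30300000309944153]]
z table -0.0006468639424236367
(300, 205) [0.598 0.169 0.107]
(320, 215) [0.619 0.087 0.105]
(305, 225) [0.6   0.138 0.054]
(291, 190) [0.591 0.215 0.139]
(325, 235) [0.623 0.061 0.051]
```

View pics/c1.png

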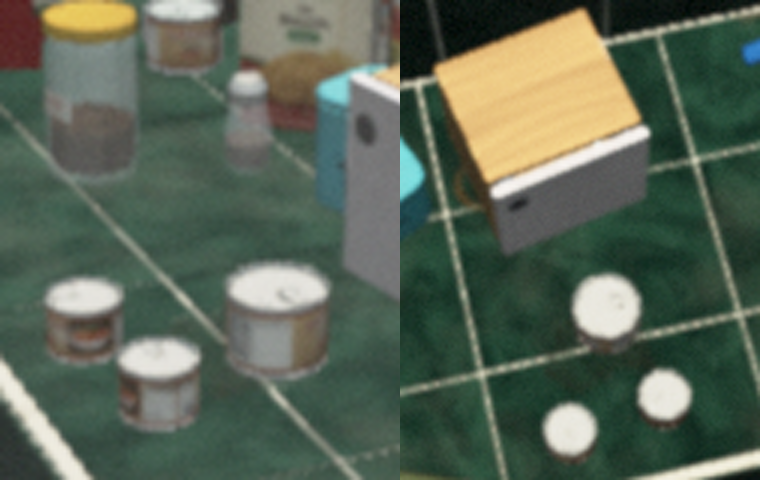

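```bash
cat > door.py <<'E'
from h import *
p,d=load('scene','pics/scene0.npz');S=cloud('scene',d)
m=np.zeros((420,560),bool);cv2.fillPoly(M:=m.astype(np.uint8),[np.array([[291,190],[326,215],[326,235],[293,215]])],1)
q=S[M>0];q=q[np.isfinite(q[:,0])]
A=np.c_[q[:,1],np.ones(len(q))];k,res,_,_=np.linalg.lstsq(A,q[:,0],rcond=None)
r=q[:,0]-A@k;k=np.linalg.lstsq(A[abs(r)<.006],q[abs(r)<.006,0],rcond=None)[0]
print("x=%.4f*y+%.4f"%tuple(k),np.std(r[abs(r)<.006]))
yaw=-np.arctan(k[0]) 
ex=np.array([np.cos(yaw),np.sin(yaw)]);ey=np.array([-np.sin(yaw),np.cos(yaw)])
print('yaw',yaw)
T,dt=load('top','pics/top0.npz');P=cloud('top',dt)
m=(P[...,2]>.164)&(P[...,2]<.178);m[:120]=0;m[220:]=0;m[:,:222]=0;m[:,305:]=0
loc=P[m][:,:2];a=loc@ex;b=loc@ey
print('top ex',np.percentile(a,[1,5,95,99]),'ey',np.percentile(b,[1,5,95,99]))
a0=np.median(q[:,0]*ex[0]+q[:,1]*ex[1]);print('front face a',a0)
# top corners by rays from the top view
for u,v in((243.5,190),(297.5,169)):
    w=ray('top',u,v,.171)[:2];print(w,w@ex,w@ey)
for u,v in((245.5,189),):pass
g=ray('top',254,193,.135)[:2];print('mark',g,g@ex,g@ey)
E
python3 door.py
```

```text
x=-0.1901*y+0.6312 0.0021425669947535936
yaw 0.18787643196412962
top ex [0.61469904 0.62025457 0.78513076 0.86295817] ey [-0.05272905 -0.04536006  0.11652837  0.12328136]
front face a 0.6200264914828755
[0.58720734 0.24536366] 0.6227016346670612 0.1313714713638716
[0.61849238 0.06206136] 0.6192002135864543 -0.05454848271321718
mark [0.5854393  0.21400511] 0.6151077649231141 0.10089495100468666
```

The crop confirms the choice. The big tin is beside two smaller ones of 54 mm, and the steel mark is at the door's upper left, top pixel (254,193). With cupboard yaw about 0.18, I turn the tool so that its x runs along the cupboard's +y and its y along the cupboard's +x.

```bash
python3 -m inch '[[-0.05,0,0,0,0,0,0.158],[-0.05,0,0,0,0,0,0.158],[-0.05,0,0,0,0,0,0.158],[-0.05,0,0,0,0,0,0.158],[-0.05,0,0,0,0,0,0.158],[-0.05,0,0,0,0,0,0.16],[-0.05,0,0,0,0,0,0]]'
cat > st.py <<'E'
from cell import telemetry
import numpy as np
from scipy.spatial.transform import Rotation as Ro
s=telemetry.sense();q=s['orientation'];R=Ro.from_quat(np.r_[q[1:],q[0]]).as_matrix()
ex=np.array([np.cos(.18),np.sin(.18),0]);ey=np.array([-ex[1],ex[0],0]);p=s['ee_pos']
f=lambda w:np.round(1000*np.array([np.dot(w,ex),np.dot(w,ey),w[2]])).astype(int)
H=np.array([.633,.0654,0]);t=np.array([.477,.142,.029])
print('t',s['clock'],'abz tcp',f(p),'hinge',f(H),'tin0',f(t),'gap',s['finger_gap'],'F',f(s['contact_force']/1000),'yaw',np.arctan2(R[1,1],R[0,1]),'z',R[:,2].round(3))
E
python3 st.py
```

```text
clock: 0.98
ee_pos: [0.2772, 0.5876, 0.231]
orientation: [0.0, 0.64, 0.768, -0.001]
contact_force: [0.1, 0.1, 0.2]
finger_gap: 0.0451
grip_force: 0.0
t 0.975 abz tcp [378 528 231] hinge [634 -49   0] tin0 [495  54  29] gap 0.04511546811504373 F [0 0 0] yaw 0.18185696829994077 z [-0.001 -0.001 -1.   ]
```

```bash
python3 -m inch '[[-0.05,-50,15,0,0,0,0],[-0.05,-50,15,0,0,0,0],[-0.05,-50,15,0,0,0,0],[-0.05,-50,15,0,0,0,0],[-0.05,-50,15,0,0,0,0],[-0.05,-50,14,0,0,0,0],[-0.05,-50,14,0,0,0,0],[-0.05,-49,14,0,0,0,0],[-0.05,0,0,50,0,0,0],[-0.05,0,0,50,0,0,0],[-0.05,0,0,50,0,0,0],[-0.05,0,0,0,0,0,0]]'
python3 st.py
```

```text
clock: 2.48
ee_pos: [0.4601, 0.2149, 0.0772]
orientation: [-0.003, 0.64, 0.768, -0.004]
contact_force: [0.0, -0.2, 0.5]
finger_gap: 0.0452
grip_force: 0.0
t 2.475 abz tcp [491 129  77] hinge [634 -49   0] tin0 [495  54  29] gap 0.04519345012764567 F [0 0 0] yaw 0.1819743756181123 z [-0.01  -0.003 -1.   ]
```

```bash
python3 -m inch '[[-0.05,0,2,44,0,0,0],[-0.05,0,0,0,0,0,0],[-0.05,-15,0,0,0,0,0],[-0.05,-12,0,0,0,0,0],[-0.05,-12,0,0,0,0,0],[-0.05,-12,0,0,0,0,0],[-0.05,-12,0,0,0,0,0],[-0.05,-12,0,0,0,0,0],[-0.05,-12,0,0,0,0,0],[-0.05,-12,0,0,0,0,0],[-0.05,-12,0,0,0,0,0],[-0.05,-12,0,0,0,0,0]]'
python3 -m inch '[[-0.05,-12,0,0,0,0,0],[-0.05,-12,0,0,0,0,0],[-0.05,-12,0,0,0,0,0],[-0.05,-12,0,0,0,0,0],[-0.05,-12,0,0,0,0,0],[-0.05,-12,0,0,0,0,0],[-0.05,-12,0,0,0,0,0],[-0.05,-12,0,0,0,0,0],[-0.05,-10,0,0,0,0,0],[-0.05,-6,0,0,0,0,0],[-0.05,-3,0,0,0,0,0],[-0.05,0,0,0,0,0,0]]'
python3 st.py
python3 - <<'E'
from h import *
for n in("scene","top"):
    p,d=read_camera(n);np.savez(f"pics/{n}1.npz",p=p,d=d)
    if n=="top": cv2.imwrite('pics/t1.png',cv2.resize(p[120:300,200:420],None,fx=3,fy=3)[:,:,::-1])
E
```

```text
clock: 3.98
ee_pos: [0.4879, 0.0948, 0.0376]
orientation: [-0.0, 0.641, 0.768, -0.0]
contact_force: [-0.9, 4.5, 3.0]
finger_gap: 0.0454
grip_force: 2.5
clock: 5.48
ee_pos: [0.5085, -0.018, 0.0375]
orientation: [0.0, 0.641, 0.768, -0.0]
contact_force: [-0.6, 1.4, 0.2]
finger_gap: 0.0451
grip_force: 0.5
t 5.475 abz tcp [ 497 -109   38] hinge [634 -49   0] tin0 [495  54  29] gap 0.04510241289863893 F [0 1 0] yaw 0.1802147841165659 z [-0.    -0.001 -1.   ]
```

View pics/t1.png

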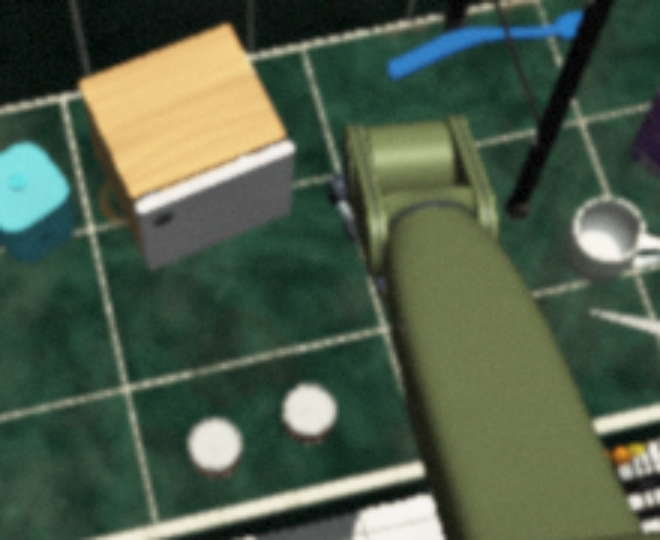

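The big tin has been pushed out of view under the arm. The door, small tins and mug at (608,232) are unmoved. I back off, rise, close the fingers and go to a point in front of the mark.

```bash
python3 -m inch '[[-0.05,15,0,0,0,0,0],[-0.05,20,0,0,0,0,0],[-0.05,0,0,-50,0,0,0],[-0.05,0,0,-50,0,0,0],[-1,0,0,-50,0,0,0],[-1,40,10,0,0,0,0],[-1,50,15,0,0,0,0],[-1,50,20,0,0,0,0],[-1,40,24,0,0,0,0],[-1,0,0,30,0,0,0],[-1,0,9,21,0,0,0],[-1,0,0,0,0,0,0]]'
python3 st.py
python3 - <<'E'
from h import *
for n in("scene","top"):
    p,d=read_camera(n);P=cloud(n,d)
    m=(P[...,2]>.05)&(P[...,2]<.068)&(abs(P[...,0]-.52)<.09)&(abs(P[...,1]+.06)<.08)
    q=P[m];print(n,len(q),q.mean(0) if len(q) else '')
    if n=='scene':cv2.imwrite('pics/s2.png',cv2.resize(p[130:290,190:390],None,fx=3.5,fy=3.5)[:,:,::-1])
E
```

```text
clock: 7.08
ee_pos: [0.5448, 0.2083, 0.134]
orientation: [-0.001, 0.64, 0.768, -0.002]
contact_force: [-0.4, -0.3, 0.3]
finger_gap: 0.0005
grip_force: 0.0
t 7.075 abz tcp [573 107 134] hinge [634 -49   0] tin0 [495  54  29] gap 0.0005444476332549449 F [0 0 0] yaw 0.1810616107202811 z [-0.005 -0.002 -1.   ]
scene 373 [ 0.51713181 -0.06180186  0.05345322]
top 348 [ 0.51178556 -0.05913669  0.05576502]
```

View pics/s2.png

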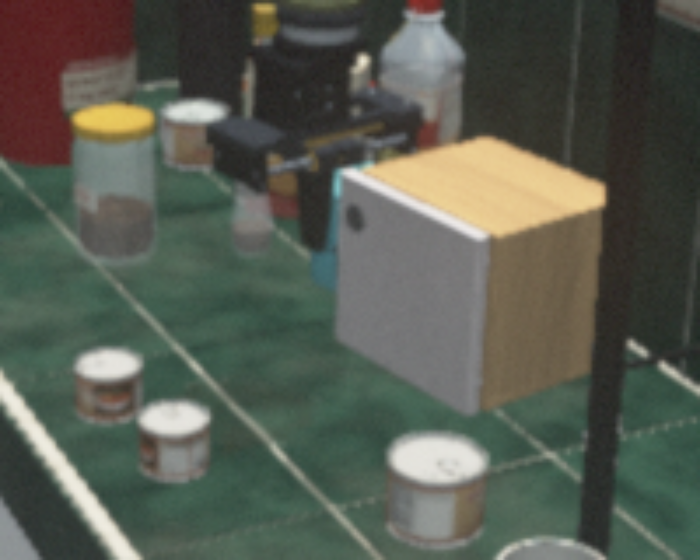

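The tin stands upright at scene-crop (437,490), local y about -0.19, so it is clear of the swing. The finger at (320,215) is level with the mark at (355,217). Now the approach and press.

```bash
python3 -m inch '[[-1,0,15,0,0,0,0],[-1,0,12,0,0,0,0],[-1,0,0,0,0,0,0]]'
python3 -m inch '[[-1,0,3,0,0,0,0],[-1,0,3,0,0,0,0],[-1,0,0,0,0,0,0]]';python3 st.py
```

```text
clock: 7.55
ee_pos: [0.5747, 0.2128, 0.1374]
orientation: [0.0, 0.641, 0.768, 0.001]
contact_force: [-0.5, 0.2, 0.2]
finger_gap: 0.0003
grip_force: 0.0
clock: 7.92
ee_pos: [0.5788, 0.2139, 0.1366]
orientation: [-0.0, 0.641, 0.768, -0.0]
contact_force: [-3.2, 0.0, 1.5]
finger_gap: 0.0006
grip_force: 1.4
t 7.925 abz tcp [608 107 137] hinge [634 -49   0] tin0 [495  54  29] gap 0.0006068402993480073 F [-3  1  2] yaw 0.18001826466606097 z [-0.001 -0.    -1.   ]
```

Contact at a≈607 mm. I press further.

```bash
python3 -m inch '[[-1,0,2,0,0,0,0],[-1,0,2,0,0,0,0],[-1,0,0,0,0,0,0]]'
python3 -m inch '[[-1,0,1,0,0,0,0],[-1,0,1,0,0,0,0],[-1,0,0,0,0,0,0]]';python3 st.py
```

```text
clock: 8.3
ee_pos: [0.5827, 0.2148, 0.1365]
orientation: [-0.001, 0.641, 0.768, -0.0]
contact_force: [-5.8, 0.5, 2.8]
finger_gap: 0.0004
grip_force: 2.2
clock: 8.68
ee_pos: [0.5831, 0.215, 0.1365]
orientation: [-0.002, 0.641, 0.768, -0.002]
contact_force: [-11.3, -0.6, 5.5]
finger_gap: 0.0003
grip_force: 5.8
t 8.675 abz tcp [612 107 137] hinge [634 -49   0] tin0 [495  54  29] gap 0.0003290090605954232 F [-11   1   6] yaw 0.18014089872376943 z [-0.005 -0.001 -1.   ]
```

The stop has been reached at 11 N. I draw back.

```bash
python3 -m inch '[[-1,0,-20,0,0,0,0],[-1,0,-50,0,0,0,0],[-1,0,-50,0,0,0,0],[-1,0,-25,0,0,0,0],[-1,50,0,-30,0,0,0],[-1,50,0,-30,0,0,0],[-1,0,0,0,0,0,0]]'
python3 st.py
cat > da.py <<'E'
from h import *
p,d=read_camera('top');P=cloud('top',d)
ex=np.array([np.cos(.18),np.sin(.18)]);ey=np.array([-ex[1],ex[0]])
m=(P[...,2]>.155)&(P[...,2]<.18)&(P[...,0]<.75)&(p.min(-1)>150)
q=P[m][:,:2]@np.c_[ex,ey]-np.array([.634,-.049])
q=q[(q[:,0]<.03)&(q[:,0]>-.23)&(q[:,1]<.25)&(q[:,1]>-.06)]
r=np.hypot(*q.T);s=r>.06;print(len(q),'door top angle',np.median(np.arctan2(-q[s,0],q[s,1])),'rmax',r.max())
i=np.argsort(r)[-8:];print(q[i].round(3).tolist())
cv2.imwrite('pics/d.png',cv2.resize(p[110:290,190:350],None,fx=3,fy=3)[:,:,::-1])
E
python3 da.py
```

```text
clock: 9.55
ee_pos: [0.4262, 0.2905, 0.2003]
orientation: [0.002, 0.639, 0.769, 0.004]
contact_force: [0.5, -0.2, -0.5]
finger_gap: 0.0004
grip_force: 0.0
t 9.55 abz tcp [471 209 200] hinge [634 -49   0] tin0 [495  54  29] gap 0.00037225543414420577 F [ 0  0 -1] yaw 0.18404110409368246 z [ 0.008  0.004 -1.   ]
180 door top angle 0.6175691460221279 rmax 0.15086647733976913
[[-0.074, 0.125], [-0.084, 0.118], [-0.084, 0.118], [-0.083, 0.121], [-0.082, 0.124], [-0.079, 0.127], [-0.085, 0.122], [-0.084, 0.125]]
```

View pics/d.png

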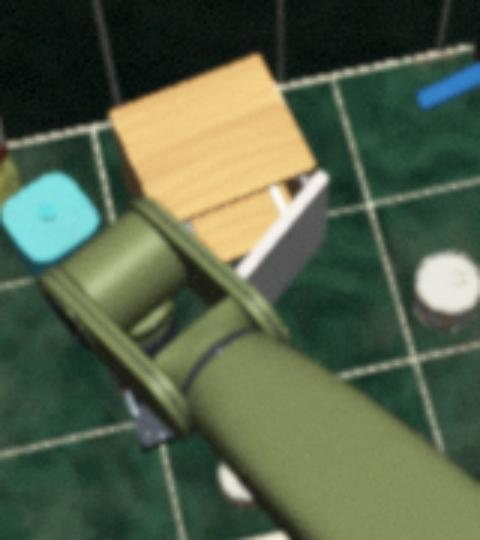

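The door is ajar, its white top edge running from (325,178) to (243,270) in the crop, about 0.55 rad. The tin at (447,285) is clear. I lower the closed fingers into the gap behind the free edge.

```bash
python3 -m inch '[[-1,0,0,-25,0,0,0],[-1,-36,37,0,0,0,0],[-1,-36,37,0,0,0,0],[-1,-36,38,0,0,0,0],[-1,0,0,0,0,0,0],[-1,0,0,30,0,0,0],[-1,0,0,30,0,0,0],[-1,0,0,28,0,0,0],[-1,0,0,0,0,0,0]]'
python3 st.py
```

```text
clock: 10.72
ee_pos: [0.5511, 0.2001, 0.1299]
orientation: [-0.002, 0.641, 0.768, -0.003]
contact_force: [-0.0, -1.6, -0.3]
finger_gap: 0.0008
grip_force: 0.0
t 10.725 abz tcp [578  98 130] hinge [634 -49   0] tin0 [495  54  29] gap 0.0007645378066251478 F [ 0 -2  0] yaw 0.17973081201442942 z [-0.007 -0.002 -1.   ]
```

```bash
python3 -m inch '[[-1,-8,-10,0,0,0,0],[-1,-8,-9,0,0,0,0],[-1,-9,-12,0,0,0,0],[-1,-9,-12,0,0,0,0],[-1,-11,-11,0,0,0,0],[-1,-11,-10,0,0,0,0],[-1,-12,-8,0,0,0,0],[-1,-13,-7,0,0,0,0],[-1,-14,-6,0,0,0,0],[-1,-15,-5,0,0,0,0],[-1,-7,-1,0,0,0,0],[-1,0,0,0,0,0,0]]'
python3 st.py
python3 -m inch '[[-1,-6,-2,0,0,0,0],[-1,-5,-1,0,0,0,0],[-1,-3,0,0,0,0,0],[-1,0,0,0,0,0,0]]'; python3 st.py; python3 da.py
```

```text
clock: 12.22
ee_pos: [0.4856, 0.0691, 0.1336]
orientation: [-0.0, 0.641, 0.767, -0.0]
contact_force: [-0.0, 0.6, -0.0]
finger_gap: 0.0004
grip_force: 0.0
t 12.225 abz tcp [490 -19 134] hinge [634 -49   0] tin0 [495  54  29] gap 0.0004487504449574673 F [0 1 0] yaw 0.17890448654510213 z [-0.  0. -1.]
clock: 12.72
ee_pos: [0.4851, 0.0553, 0.1336]
orientation: [0.0, 0.641, 0.768, -0.0]
contact_force: [-0.9, 0.2, 0.1]
finger_gap: 0.0
grip_force: 0.0
t 12.725 abz tcp [487 -32 134] hinge [634 -49   0] tin0 [495  54  29] gap 1.0104805084398707e-05 F [-1  0  0] yaw 0.17987237142241957 z [-0. -0. -1.]
6 door top angle nan rmax 0.058640283781387074
[[0.002, 0.05], [-0.02, 0.049], [-0.016, 0.051], [-0.0, 0.054], [-0.032, 0.047], [-0.03, 0.05]]
  return _methods._mean(a, axis=axis, dtype=dtype,
  ret = ret.dtype.type(ret / rcount)
```

View pics/d.png

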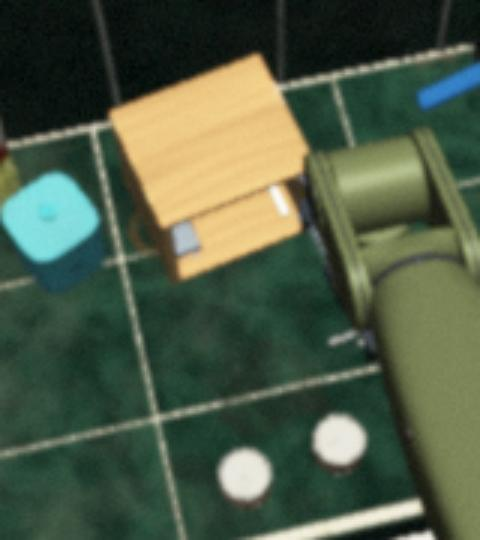

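The cupboard interior is uncovered. The latch pins at (345,338) show the door swung round under the arm. I retreat and check.

```bash
python3 -m inch '[[-1,15,0,0,0,0,0],[-1,30,0,0,0,0,0],[-1,0,0,-50,0,0,0],[-1,0,0,-50,0,0,0],[-1,50,-10,0,0,0,0],[-1,50,-10,0,0,0,0],[-1,50,-10,0,0,0,0],[-1,50,-10,0,0,0,0],[-1,0,0,0,0,0,0],[-1,0,0,0,0,0,0]]'
python3 st.py; python3 da.py
python3 - <<'E'
from h import *
p,d=read_camera('top');P=cloud('top',d)
m=(P[...,2]>.05)&(P[...,2]<.068)&(abs(P[...,0]-.52)<.09)&(abs(P[...,1]+.06)<.06)
print(P[m].mean(0),m.sum())
E
```

```text
clock: 14.02
ee_pos: [0.4014, 0.2896, 0.2335]
orientation: [0.0, 0.64, 0.768, -0.0]
contact_force: [-0.4, -0.1, 0.2]
finger_gap: 0.0007
grip_force: 0.0
t 14.025 abz tcp [447 213 234] hinge [634 -49   0] tin0 [495  54  29] gap 0.0007170358954467637 F [0 0 0] yaw 0.1812307042615726 z [-0. -0. -1.]
249 door top angle 1.598439348522207 rmax 0.184358096365462
[[-0.179, -0.002], [-0.179, -0.002], [-0.179, -0.009], [-0.18, 0.002], [-0.181, -0.008], [-0.181, -0.005], [-0.182, 0.003], [-0.184, 0.001]]
[ 0.51188916 -0.05907303  0.05599549] 341
```

View pics/d.png

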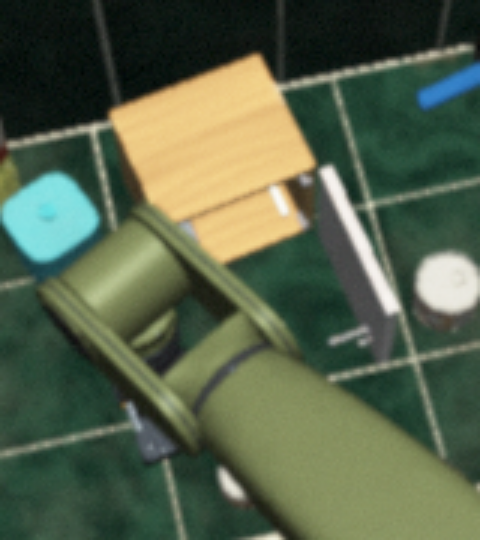

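The door stands square, edge (330,170) to (390,310), about 1.55 rad. The tin is upright at (447,285) and unmoved, and the arm is clear.

```bash
python3 -c "
from cell import workorder;print(workorder.sign_off())"
```

```text
the job is handed in; nothing more can be done
None
```

The job is handed in at about 14 s of the 64 s allowed: the tin was pushed clear, the catch pressed and the door left open at about 1.55 rad, with the tin upright and the mug, shaker and jar not touched; the sign-off gave no verdict.

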